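# Change a small engine's air filter on the dining table

### The arm

A 6-joint arm with a two-finger parallel gripper is mounted at the origin on the work surface. World frame = base frame: x ahead of the robot, y to its left, z up, the work surface at z = 0. Lengths are in m, angles in rad, forces in N, time in s.
With the tool pointing down it reaches from about 0.3 to 0.775 m from the base axis. Payload 14.6 kg.
Tool frame: the origin (TCP) lies at the very end of the fingers, on their centre line; the grasp point (between the pads) lies 19 mm behind it; z points along the fingers, y is the line along which they close (so a half turn about z gives the same grasp; the last joint's range is limited). The gripper opens to 85 mm and grips with 20 to 120 N. Pads are 22 mm wide; open, the fingers measure 114 mm over their backs; the gripper's body (76 mm by 85 mm) begins 54 mm behind the grasp point. The pads swing forward as they close: fully open they stand 13 mm farther back than shut.
Start: joints at [1.164, 0.3, 1.521, -0, 1.321, -0.067], TCP at [0.183, 0.519, 0.231] pointing down, gripper open.
Joint ranges: [-3.03, 3.03], [-0.79, 2.21], [0.23, 2.52], [-1.04, 4.18], [0, 3.07], [-2.55, 2.55]. Speed limits (rad/s): [2.22, 2.22, 2.57, 3.14, 3.14, 3.14].

### API

Orientations are given as a rotation vector (axis times angle).
In Python, from workcell import r gives the robot as it stands.
- The arm moves only by the shell command python3 -m pendant 'ROWS' [OPENING]. ROWS is a JSON list of rows, 1 to 5 of them, each of 4 numbers: dx, dy, dz in m, then a turn about the tool's z in rad; each row shifts and turns the commanded pose from where the row before left it, along the tool's axes as they then stand; what a row does not reach is not made up. A row lasts 1/10 s, in which the tool goes at most 0.05 m and 0.15 rad, less where a joint would pass 70% of its speed; a pose out of reach is approached as far as the arm can. OPENING is the finger opening in m, set as the command begins (- or left out keeps the last). The fingers move at their own pace and stop on an object; the grip force is fixed at half the most. Time passes only in rows, so rows that do not move let the fingers close. It prints the time, the measured TCP pose, the force, the opening and the grip force at its end.
- r.sense(): the state, without advancing time (a new reading comes with each control period).
- r.snapshot(name): name is "scene" or "top"; returns a dict with "color" (480x640x3 uint8, red, green, blue), "fx", "fy", "cx", "cy" (pixels), "view" (4x4, takes a point from world to camera coordinates). Camera axes: x right, y up, looking along -z (the intrinsics and any distortion apply to the point x, -y, -z); pixel columns grow to the right and rows downward; lengths in m; the calibration is good to about 2 mm. A picture is of the moment at which its call begins. There is no depth.
- r.close_job(): hands the job in; it is judged then, once.
The state is a dict: "time": time; "qpos": joint angles; "joint_vel": joint speeds; "joint_torque": joint torques, N m; "position": TCP position; "eef_rot": TCP orientation; "contact_force": force on the tool from outside, world axes, zero at the start; "moment": the same for the moment, N m; "grip_width": finger opening in m; "grasp_force": force on a finger pad.
Only numpy, scipy, OpenCV 4.12 (cv2) and the standard library are available. Lean on these libraries where they do the work, as an engineer would, in place of code of your own. Each camera call takes 0.05 s, during which the arm holds its last target. There are 200 camera calls.

### The job

Change the air filter: first lift the old filter off the stud of the black air cleaner base and set it down flat in the open cardboard carton. Then build up the base over its stud, each part flat on the one below, in this order: rubber seal, new filter, steel retainer with its hub up, and last the black knob. Leave the mug, the card box and the screwdriver where they are.

Things in the scene. Friction and masses are not known exactly. Their poses are not given: they have to be found in the camera images.
- base: Air cleaner base, fixed: black plastic moulding 150 (x) x 160 (y) x 10 mm; along its +x edge, from 49 mm off the centre, ribs and a lip with two white clips, up to 40 mm high. In its middle a flat round aluminium seat, 72 mm across, top 14 mm above the underside, and an upright smooth steel stud, 8 mm thick, 62 mm high above the seat. Origin: on the stud's axis at the underside; z up.
- carton: Open cardboard carton, fixed: 150 x 150 mm outside, walls 4 mm thick and 40 mm high, floor 4 mm thick. Origin: centre of the underside; z up. It may stand to the left or the right of the robot, the base at the other side.
- old_filter: Old filter cartridge: grimy brown thick ring, 60 mm across, 26 mm high, bore 16 mm right through, about 60 g. It stands on the seat of the base with the stud through its bore. Origin: centre of its underside; z up.
- new_filter: New filter cartridge: of the same form and size as the old one (60 mm across, 26 mm high, bore 16 mm), clean and pale; stands on the table. Origin: centre of its underside; z up. About 60 g.
- seal: Black rubber sealing ring lying flat on the table: 52 mm across, 10 mm thick, bore 16 mm. Origin: centre of its underside; z up. About 30 g.
- retainer: Steel retainer lying on the table: a flange 46 mm across and 4 mm thick with a round hub 30 mm across on top of it, hub upward, 14 mm high in all; bore 14 mm right through. Origin: centre of its underside (flange side); z up. About 70 g.
- knob: Round black plastic knob standing on the table, hole downward: 34 mm across, 28 mm high, blind hole 14 mm wide and 16 mm deep in its underside (it just slips over the stud, no thread). Origin: centre of its underside; z up. About 30 g.
- mug: Bystander: white ceramic mug, 76 mm across, 90 mm high, origin at the centre of its underside. Not to be moved.
- card_box: Bystander: green box of a card game, 95 x 125 x 35 mm, origin at the centre of its underside. Not to be moved.
- screwdriver: Bystander: screwdriver 190 mm long lying between base and carton, along its own x, origin about its middle. Not to be moved.
Things that resemble listed ones, but are neither listed nor needed, are in the scene too. Leave any blue or green look-alike of the knob alone.

How it is judged:
By the outcome, as a careful person would: the job done as asked, in the order asked, and still so for the second after the job is handed in, with the robot touching nothing.
It also fails if it takes over 131 s, if anything falls off the work surface, if the arm or the gripper's body presses on something with over 40 N, if the wrist force passes 120 N, or if a joint passes its speed limit or range.

## Working session

There is one attempt and no reset: what is moved stays moved. The work goes in short steps, Python scripts to look and compute and a shell command to move; the robot and the scene stay as the last step left them, time stands still between calls to the robot, and variables do not carry over. Pictures are saved under pics/ and viewed, at most 16 in all, crops included, and the job is handed in when it is done.

```bash
ls; mkdir -p pics
cat > h.py <<'E'
import numpy as np, cv2
from workcell import r
def snap(n,f):
    s=r.snapshot(n); cv2.imwrite('pics/'+f,s['color'][:,:,::-1]); np.save('pics/'+f[:-4]+'.npy',s,allow_pickle=True); return s
def load(f): return np.load('pics/'+f+'.npy',allow_pickle=True).item()
def world(s,u,v,z):
    V=np.array(s['view']); R,t=V[:3,:3],V[:3,3]
    d=R.T@np.array([(u-s['cx'])/s['fx'],-(v-s['cy'])/s['fy'],-1]); c=-R.T@t
    return c+d*(z-c[2])/d[2]
def pix(s,p):
    V=np.array(s['view']); q=V[:3,:3]@np.array(p)+V[:3,3]
    return s['cx']+s['fx']*q[0]/-q[2], s['cy']+s['fy']*-q[1]/-q[2]
E
python3 - <<'E'
from h import *
for n in('top','scene'):
    s=snap(n,n+'0.png'); print({k:(v if k!='color' else 0) for k,v in s.items()})
print(r.sense())
E
```

```text
pics
{'color': 0, 'fx': 469.5623075739888, 'fy': 469.5623075739888, 'cx': 321.5074303565107, 'cy': 236.98025646020275, 'view': array([[ 8.94943589e-02, -9.95987238e-01,  4.25614620e-04,
        -3.33739288e-02],
       [ 9.69711126e-01,  8.72308148e-02,  2.28147140e-01,
        -5.29863900e-01],
       [-2.27268766e-01, -2.00051588e-02,  9.73626572e-01,
        -8.98961672e-01],
       [ 0.00000000e+00,  0.00000000e+00,  0.00000000e+00,
         1.00000000e+00]])}
{'color': 0, 'fx': 484.1371290635398, 'fy': 484.1371290635398, 'cx': 312.80175727410386, 'cy': 241.6093155986517, 'view': array([[ 0.23420682,  0.97211432,  0.01187095, -0.10910601],
       [-0.77923343,  0.18040754,  0.60020695,  0.37224544],
       [ 0.58132817, -0.1498228 ,  0.79975665, -1.36590469],
       [ 0.        ,  0.        ,  0.        ,  1.        ]])}
{'time': 0.1, 'qpos': array([ 1.16440664e+00,  3.00446779e-01,  1.52150641e+00,  1.58884537e-05,
        1.32070839e+00, -6.65867120e-02]), 'joint_vel': array([-0.00135171, -0.00184382, -0.0008402 , -0.00153188,  0.00015545,
       -0.00139274]), 'joint_torque': array([ 4.52202039e-05, -5.44380140e+01, -3.62367439e+01, -1.03266193e-04,
        3.07602226e-03,  6.78460168e-06]), 'position': array([0.1832265 , 0.51836442, 0.23076625]), 'eef_rot': array([-5.31158149e-01, -3.09609517e+00,  1.62652402e-03]), 'contact_force': array([ 0.36724358,  0.54956319, -0.69600103]), 'moment': array([ 0.01622401, -0.01986385, -0.04399397]), 'grasp_force': 0.0, 'grip_width': 0.08553102388740919}
```

View pics/top0.png

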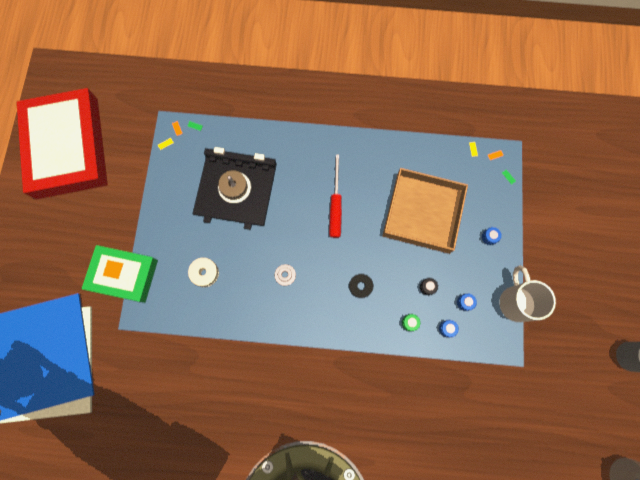

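View pics/scene0.png

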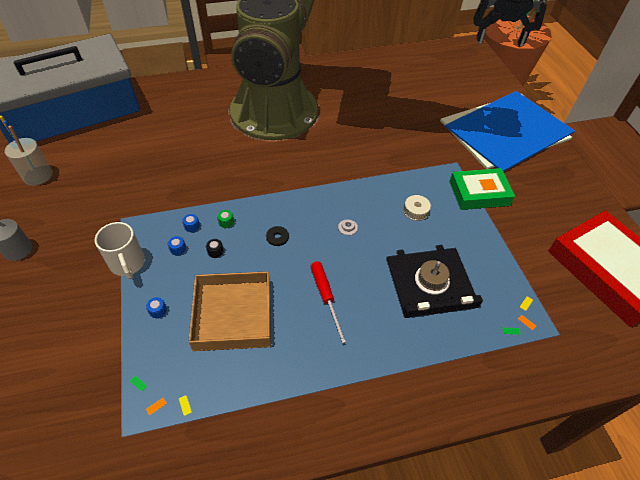

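Top view: the old filter is on the base at (233,184), the carton at (426,210), the new filter at (203,272), the retainer at (285,275), the seal at (361,286) and the black knob at (429,286). The knob could be confused with the blue knobs at (492,236), (468,302), (449,328) and the green one at (412,323). The black one at (429,286) is my choice. The filter could be confused with the old one at (233,184), which is brown and on the stud. The pale one at (203,272) is the new filter. One close composite crop will check this.

Run:
```python
from h import *
T=load('top0');S=load('scene0')
def crop(s,u,v,h=28,k=200): return cv2.resize(s['color'][v-h:v+h,u-h:u+h,::-1],(k,k),interpolation=cv2.INTER_CUBIC)
A=[(233,184),(203,272),(285,275),(361,286)];B=[(434,275),(417,207),(348,227),(277,236)]
rows=[np.hstack([crop(T,*p) for p in A]),np.hstack([crop(S,*p) for p in B]),
 np.hstack([crop(T,429,286),crop(S,215,248),crop(T,426,210,50),crop(T,235,190,50)])]
cv2.imwrite('pics/c1.png',np.vstack(rows))
```

```text
(no output)
```

View pics/c1.png

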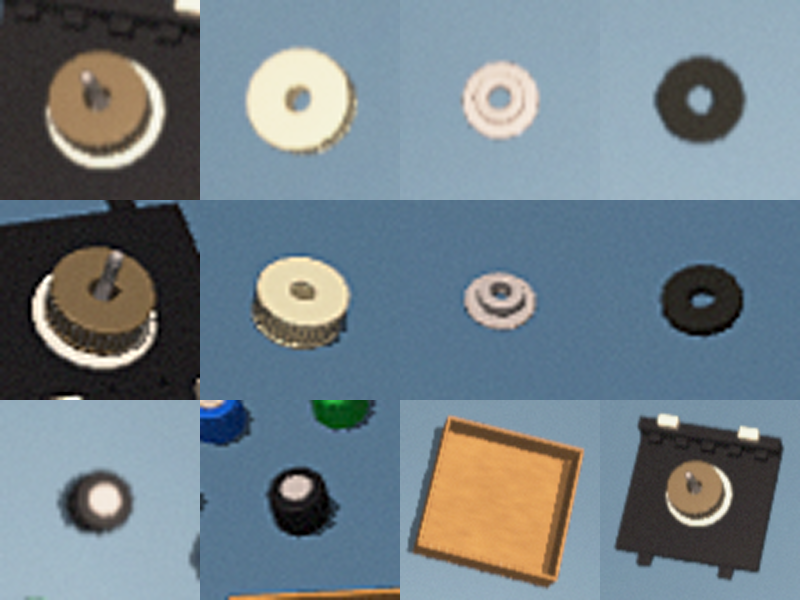

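The crops confirm each choice: brown filter on the stud, pale filter, retainer hub up, rubber ring, black knob with a pale cap. Next I measure by matching model silhouettes in both views.

```bash
cat > m.py <<'E'
from h import *
from scipy.optimize import least_squares
a=np.linspace(0,2*np.pi,60)
def circ(s,x,y,z,R): return np.array([pix(s,(x+R*np.cos(t),y+R*np.sin(t),z)) for t in a],np.float32)
def hullc(s,x,y,parts):
    H=cv2.convexHull(np.vstack([circ(s,x,y,z,R) for z,R in parts])); m=cv2.moments(H); return np.array([m['m10']/m['m00'],m['m01']/m['m00']]),m['m00']
def meas(s,u,v,parts,test,h=26):
    im=s['color'].astype(int); m=np.zeros(im.shape[:2],np.uint8)
    m[v-h:v+h,u-h:u+h]=test(im)[v-h:v+h,u-h:u+h]
    n,l,st,_=cv2.connectedComponentsWithStats(m); k=1+np.argmax(st[1:,4])
    c,_=cv2.findContours((l==k).astype(np.uint8),cv2.RETR_EXTERNAL,cv2.CHAIN_APPROX_NONE)
    c=max(c,key=cv2.contourArea); full=cv2.drawContours(np.zeros_like(m),[c],-1,1,-1); ys,xs=np.nonzero(full); t=np.array([xs.mean(),ys.mean()])
    p0=world(s,t[0],t[1],parts[0][0])
    f=least_squares(lambda p:hullc(s,p[0],p[1],parts)[0]-t,p0[:2])
    return f.x.round(4),len(xs),round(hullc(s,*f.x,parts)[1])
E
python3 - <<'E'
from m import *
T=load('top0');S=load('scene0')
notblue=lambda im:(im[...,2]-im[...,0])<25
dark=lambda im:im.max(2)<75
brown=lambda im:((im[...,0]-im[...,2])>35)&(im[...,0]>95)
pale=lambda im:(im[...,0]>165)&(im[...,0]-im[...,2]>15)
print('old',meas(T,233,184,[(.04,.03)],brown),meas(S,434,275,[(.04,.03)],brown))
print('new',meas(T,203,272,[(.026,.03)],pale),meas(S,417,207,[(.026,.03)],pale))
print('ret',meas(T,285,275,[(0.004,.023),(.014,.015),(0,.023)],notblue),meas(S,348,227,[(.004,.023),(.014,.015),(0,.023)],notblue))
print('seal',meas(T,361,286,[(0,.026),(.01,.026)],dark),meas(S,277,236,[(0,.026),(.01,.026)],dark))
print('knob',meas(T,429,286,[(0,.017),(.028,.0165)],notblue,14),meas(S,214,248,[(0,.017),(.028,.017)],notblue,14))
wh=lambda im:im.min(2)>120
print('knobcap',meas(T,430,285,[(.028,.009)],wh,8),meas(S,213,244,[(.028,.009)],wh,8))
# carton rim corners (top view)
for c in [(400,170),(467,185),(454,250),(384,234)]: print(world(T,*c,.04)[:2].round(3))
for c in [(195,274),(270,273),(272,346),(191,349)]: print('s',world(S,*c,.04)[:2].round(3))
# base centre from seat rim: scan
print('stud tip',world(T,229.7,177.5,.076)[:2].round(4), world(S,437.6,262.5,.076)[:2].round(4))
# overlay with seat
o=[]
for s,(u,v) in((T,(233,186)),(S,(434,275))):
    h=28;o.append(cv2.resize(s['color'][v-h:v+h,u-h:u+h,::-1],(400,400),interpolation=cv2.INTER_CUBIC))
cv2.imwrite('pics/c2.png',np.hstack(o))
E
```

```text
old (array([0.6366, 0.2171]), 591, 579) (array([0.6389, 0.2139]), 454, 558)
new (array([0.4431, 0.2565]), 651, 642) (array([0.4446, 0.2548]), 384, 393)
ret (array([0.4556, 0.0863]), 394, 368) (array([0.4549, 0.0849]), 253, 268)
seal (array([ 0.446 , -0.0765]), 422, 490) (array([ 0.4461, -0.078 ]), 361, 394)
knob (array([ 0.4563, -0.217 ]), 274, 255) (array([ 0.456 , -0.2184]), 265, 278)
knobcap (array([ 0.456 , -0.2176]), 72, 59) (array([ 0.4555, -0.2185]), 45, 44)
[ 0.699 -0.141]
[ 0.678 -0.286]
[ 0.533 -0.262]
[ 0.554 -0.115]
s [ 0.532 -0.263]
s [ 0.564 -0.114]
s [ 0.723 -0.14 ]
s [ 0.695 -0.285]
stud tip [0.6364 0.2149] [0.6391 0.2134]
```

View pics/c2.png

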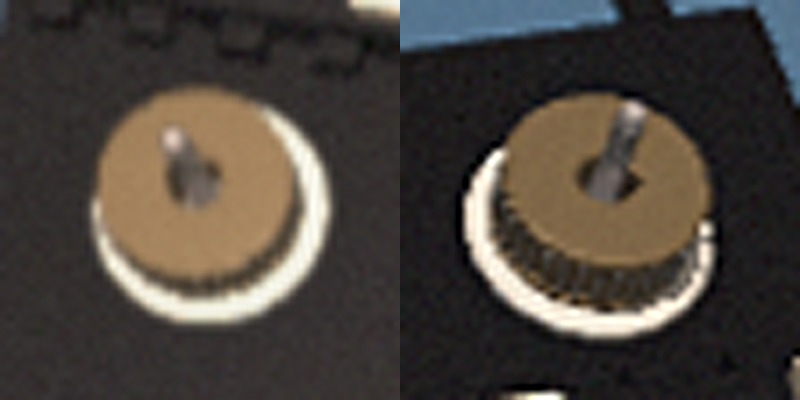

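```bash
python3 - <<'E'
from m import *
T=load('top0');S=load('scene0')
for s,(u0,v0),(l,rr,b) in((T,(205,158),(92,331,325)),(S,(406,247),(63,316,338))):
    k=400/56
    t=np.array([u0+(l+rr)/2/k-.5,v0+b/k-.5])
    def f(p):
        c=circ(s,p[0],p[1],.014,.036); return [(c[:,0].min()+c[:,0].max())/2-t[0],c[:,1].max()-t[1]]
    print('seat',least_squares(f,[.637,.215]).x.round(4), np.ptp(circ(s,.637,.215,.014,.036)[:,0])*k, rr-l)
p=world(T,193,215,.01)[:2];q=world(T,267,227,.01)[:2];print(p,q,'edge dir',(p-q))
E
python3 -m pendant '[[0,0,0,-0.115],[0,0,0,-0.115],[0,0,0,-0.11],[0,0,0,0]]' 0.085
```

```text
seat [0.637 0.215] 233.57446 239
seat [0.637 0.215] 247.01299 253
[0.56661461 0.29877468] [0.55423401 0.13493003] edge dir [0.01238061 0.16384464]
time: 0.5
position: [0.1832, 0.5184, 0.231]
eef_rot: [0.003, -3.141, 0.001]
contact_force: [-0.3, 1.0, 0.9]
grip_width: 0.0848
grasp_force: 0.0
```

```bash
sed -i 's/,p0\[:2\])/,p0[:2],diff_step=.01)/' m.py
python3 - <<'E'
from m import *
T=load('top0');S=load('scene0')
for s,(u0,v0),(l,rr,b) in((T,(205,158),(92,331,325)),(S,(406,247),(63,316,338))):
    k=400/56
    t=np.array([u0+(l+rr)/2/k-.5,v0+b/k-.5])
    def f(p):
        c=circ(s,p[0],p[1],.014,.036); return [(c[:,0].min()+c[:,0].max())/2-t[0],c[:,1].max()-t[1]]
    print('seat',least_squares(f,[.637,.215],diff_step=.01).x.round(4))
notblue=lambda im:(im[...,2]-im[...,0])<25
dark=lambda im:im.max(2)<75
print('ret',meas(T,285,275,[(0.004,.023),(.014,.015),(0,.023)],notblue),meas(S,348,227,[(.004,.023),(.014,.015),(0,.023)],notblue))
print('seal',meas(T,361,286,[(0,.026),(.01,.026)],dark),meas(S,277,236,[(0,.026),(.01,.026)],dark))
print('knob',meas(T,429,286,[(0,.017),(.028,.0165)],notblue,14),meas(S,214,248,[(0,.017),(.028,.017)],notblue,14))
E
```

```text
seat [0.6363 0.2169]
seat [0.6389 0.2153]
ret (array([0.4556, 0.0863]), 394, 368) (array([0.4549, 0.0849]), 253, 268)
seal (array([ 0.446 , -0.0765]), 422, 490) (array([ 0.4461, -0.078 ]), 361, 394)
knob (array([ 0.4563, -0.217 ]), 274, 255) (array([ 0.456 , -0.2184]), 265, 278)
```

```bash
grep -n least m.py|tail -2
python3 - <<'E'
from m import *
S=load('scene0');T=load('top0')
n=lambda im:im.max(2)<75
P=[(0,.026),(.01,.026)]
for s,u,v in((T,361,286),(S,277,236)):
    x=meas(s,u,v,P,n)[0]; print(x,hullc(s,*x,P),world(s,*hullc(s,*x,P)[0],.005), world(s,*hullc(s,*x,P)[0],0))
E
```

```text
2:from scipy.optimize import least_squares
14:    f=least_squares(lambda p:hullc(s,p[0],p[1],parts)[0]-t,p0[:2],diff_step=.01)
[ 0.446  -0.0765] (array([360.63729402, 285.60512374]), 489.74003675440326) [ 0.44598876 -0.07659169  0.005     ] [ 0.44666218 -0.07695283  0.        ]
[ 0.4461 -0.078 ] (array([277.11091067, 235.68944559]), 394.05890383850783) [ 0.44636565 -0.07808123  0.005     ] [ 4.42532749e-01 -7.75747059e-02  1.11022302e-16]
```

```bash
python3 -m pendant '[[-0.038,-0.025,0,0],[-0.038,-0.025,0,0],[-0.038,-0.025,0,0],[-0.038,-0.025,0,0]]' 0.085 >/dev/null
python3 -m pendant '[[-0.038,-0.025,0,0],[-0.038,-0.025,0,0],[-0.038,-0.025,0,0],[-0.038,-0.025,0,0]]' >/dev/null
python3 -m pendant '[[-0.038,-0.025,0,0],[-0.038,-0.025,0,0],[-0.038,-0.025,0,0],[-0.038,-0.025,0,0],[0,0,0,0]]'
```

```text
time: 1.8
position: [0.6423, 0.2148, 0.2296]
eef_rot: [-0.012, -3.14, 0.002]
contact_force: [-0.4, 0.3, -0.3]
grip_width: 0.0849
grasp_force: 0.0
```

```bash
python3 -m pendant '[[0,0,0.04,0],[0,0,0.04,0],[0,0,0.04,0],[0,0,0,0],[0,0,0,0]]'
python3 - <<'E'
from h import *
o=[]
for n,(u,v) in(('top',(233,180)),('scene',(434,255))):
    s=snap(n,n+'1.png');h=50;o.append(cv2.resize(s['color'][v-h:v+h,u-h:u+h,::-1],(400,400),interpolation=cv2.INTER_CUBIC))
cv2.imwrite('pics/c3.png',np.hstack(o))
E
```

```text
time: 2.3
position: [0.6394, 0.2189, 0.1122]
eef_rot: [-0.002, -3.141, -0.0]
contact_force: [-0.1, 1.4, 0.3]
grip_width: 0.0852
grasp_force: 0.0
```

View pics/c3.png

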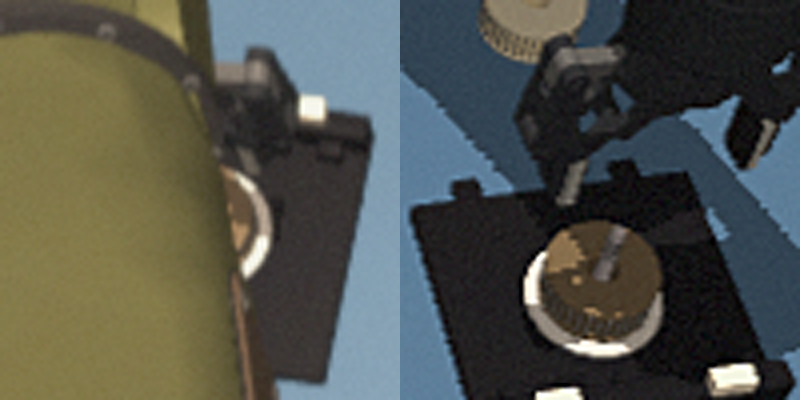

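Run:
```python
from h import *
s=load('scene1')
for z in(.112,.118,.125):
  for d in(-.0425,.0425): print(z,d,np.round(pix(s,(.6394,.2189+d,z)),1))
```

```text
0.112 -0.0425 [423.8 255.6]
0.112 0.0425 [464.7 247.6]
0.118 -0.0425 [424.4 253.8]
0.118 0.0425 [465.5 245.7]
0.125 -0.0425 [425.1 251.7]
0.125 0.0425 [466.5 243.6]
```

```bash
python3 -m pendant '[[0.002,-0.003,0.03,0],[0,0,0.03,0],[0,0,0.02,0],[0,0,0.014,0],[0,0,0,0]]' && python3 -m pendant '[[0,0,0,0],[0,0,0,0],[0,0,0,0],[0,0,0,0],[0,0,0,0]]' 0.05
```

```text
time: 2.9
position: [0.6373, 0.2157, 0.017]
eef_rot: [-0.0, -3.141, 0.0]
contact_force: [0.2, 0.1, 0.4]
grip_width: 0.085
grasp_force: 0.0
time: 3.4
position: [0.6385, 0.216, 0.02]
eef_rot: [-0.0, 3.138, 0.001]
contact_force: [-2.2, -0.5, 9.3]
grip_width: 0.0569
grasp_force: 62.7
```

```bash
python3 -m pendant '[[0,0,-0.005,0],[0,0,-0.01,0],[0,0,-0.02,0],[0,0,-0.03,0],[0,0,0,0]]'; python3 -m pendant '[[0,0,-0.03,0],[0,0,-0.03,0],[0,0,-0.03,0],[0,0,0,0],[0,0,0,0]]'
python3 - <<'E'
from h import *
s=snap('scene','scene2.png');u,v,h=440,225,75
cv2.imwrite('pics/c4.png',cv2.resize(s['color'][v-h:v+h,u-h:u+h,::-1],(500,500),interpolation=cv2.INTER_CUBIC))
E
```

```text
time: 3.9
position: [0.6393, 0.2162, 0.0879]
eef_rot: [-0.0, 3.134, 0.003]
contact_force: [0.2, 0.1, 0.7]
grip_width: 0.0571
grasp_force: 63.9
time: 4.4
position: [0.6374, 0.2156, 0.1729]
eef_rot: [-0.0, 3.141, 0.0]
contact_force: [0.6, 0.5, -1.7]
grip_width: 0.0572
grasp_force: 64.1
```

View pics/c4.png

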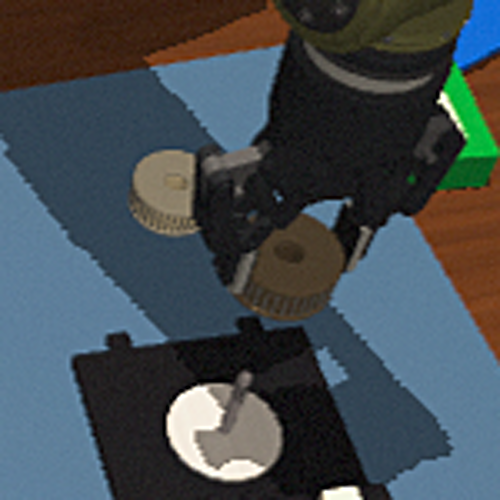

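```bash
python3 -m pendant '[[0.004,-0.045,0,0],[0.004,-0.045,0,0],[0.004,-0.045,0,0],[0.004,-0.045,0,0],[0.004,-0.045,0,0]]' >/dev/null; python3 -m pendant '[[0,-0.045,0,0],[0,-0.045,0,0],[0,-0.045,0,0],[0,-0.045,0,0],[0,-0.01,0,0]]'; python3 -m pendant '[[0,0,0.03,0],[0,0,0.04,0],[0,0,0.04,0],[0,0,0.03,0],[0,0,0,0]]'; python3 -m pendant '[[0,0,0.01,0],[0,0,0,0],[0,0,0,0]]'
```

```text
time: 5.45
position: [0.6163, -0.2036, 0.1706]
eef_rot: [-0.006, -3.139, -0.0]
contact_force: [0.7, 0.6, -1.1]
grip_width: 0.0571
grasp_force: 64.1
time: 5.95
position: [0.6147, -0.1979, 0.0268]
eef_rot: [0.001, -3.133, -0.005]
contact_force: [-0.9, 0.2, -0.6]
grip_width: 0.0572
grasp_force: 64.2
time: 6.25
position: [0.618, -0.1995, 0.0236]
eef_rot: [-0.0, 3.14, -0.001]
contact_force: [0.3, -0.1, -0.6]
grip_width: 0.057
grasp_force: 64.2
```

Go down slowly until the floor is felt.

```bash
python3 -m pendant '[[0,0,0.01,0],[0,0,0,0],[0,0,0,0]]';python3 -m pendant '[[0,0,0.003,0],[0,0,0,0],[0,0,0,0]]'
```

```text
time: 6.55
position: [0.6174, -0.1993, 0.0122]
eef_rot: [0.0, -3.141, -0.0]
contact_force: [0.5, -0.8, 0.1]
grip_width: 0.0573
grasp_force: 64.2
time: 6.85
position: [0.6178, -0.1995, 0.01]
eef_rot: [-0.0, 3.141, -0.001]
contact_force: [-1.6, 0.8, 6.4]
grip_width: 0.0568
grasp_force: 64.7
```

```bash
python3 -m pendant '[[0,0,0,0],[0,0,0,0],[0,0,-0.01,0],[0,0,-0.03,0],[0,0,-0.04,0]]' 0.074; python3 -m pendant '[[0,0,-0.04,0],[0.0345,0.0245,0,0],[0.0345,0.0245,0,0],[0.0345,0.0245,0,0],[0.0345,0.0245,0,0]]';python3 -m pendant '[[0.0345,0.0245,0,0],[0,0,0,0],[0,0,0,0]]'
python3 - <<'E'
from h import *
snap('scene','scene3.png');s=snap('top','top3.png')
s=load('scene3');u,v,h=240,280,75
cv2.imwrite('pics/c5.png',cv2.resize(s['color'][v-h:v+h,u-h:u+h,::-1],(500,500),interpolation=cv2.INTER_CUBIC))
E
```

```text
time: 7.35
position: [0.6166, -0.1991, 0.0892]
eef_rot: [0.0, -3.139, -0.002]
contact_force: [0.5, -0.1, 0.4]
grip_width: 0.0741
grasp_force: 0.0
time: 7.85
position: [0.478, -0.1006, 0.1299]
eef_rot: [-0.0, 3.141, -0.0]
contact_force: [0.7, 0.4, 0.8]
grip_width: 0.0739
grasp_force: 0.0
time: 8.15
position: [0.4452, -0.0768, 0.1304]
eef_rot: [-0.001, 3.14, -0.001]
contact_force: [0.7, -0.3, 0.4]
grip_width: 0.074
grasp_force: 0.0
```

View pics/c5.png

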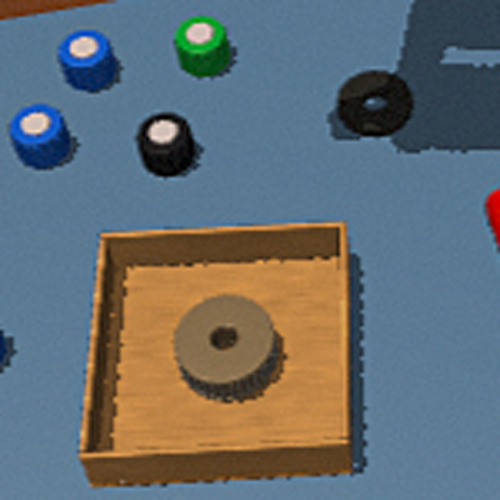

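The old filter lies flat at the carton's centre. Now the seal.

```bash
python3 -m pendant '[[0,0,0.04,0],[0,0,0.04,0],[0,0,0.035,0],[0,0,0.01,0],[0,0,0,0]]' 0.07; python3 -m pendant '[[0,0,0.002,0],[0,0,0,0]]'; python3 -m pendant '[[0,0,0,0],[0,0,0,0],[0,0,0,0],[0,0,0,0],[0,0,0,0]]' 0.042
```

```text
time: 8.75
position: [0.4449, -0.0772, 0.0035]
eef_rot: [-0.0, -3.139, -0.001]
contact_force: [0.2, -0.1, 0.8]
grip_width: 0.0701
grasp_force: 0.0
time: 8.95
position: [0.4459, -0.0772, 0.0036]
eef_rot: [-0.0, 3.139, -0.001]
contact_force: [-1.0, 0.3, -0.6]
grip_width: 0.0701
grasp_force: 0.0
time: 9.45
position: [0.4456, -0.077, 0.0039]
eef_rot: [-0.0, 3.14, -0.001]
contact_force: [-5.9, 1.8, 20.0]
grip_width: 0.0482
grasp_force: 58.4
```

```bash
python3 -m pendant '[[0,0,-0.01,0],[0,0,-0.04,0],[0,0,-0.05,0],[0,0,-0.04,0],[0,0,0,0]]'; python3 -m pendant '[[-0.024,0.0366,0,0],[-0.024,0.0366,0,0],[-0.024,0.0366,0,0],[-0.024,0.0366,0,0]]' >/dev/null; python3 -m pendant '[[-0.024,0.0366,0,0],[-0.024,0.0366,0,0],[-0.024,0.0366,0,0],[-0.024,0.0366,0,0]]'; python3 -m pendant '[[0,0,0,0],[0,0,0,0],[0,0,0,0]]'
python3 - <<'E'
from h import *
s=snap('scene','scene4.png');u,v,h=440,225,75
cv2.imwrite('pics/c6.png',cv2.resize(s['color'][v-h:v+h,u-h:u+h,::-1],(500,500),interpolation=cv2.INTER_CUBIC))
E
```

```text
time: 9.95
position: [0.4471, -0.0774, 0.148]
eef_rot: [-0.001, 3.132, -0.004]
contact_force: [0.3, -0.3, -0.5]
grip_width: 0.0476
grasp_force: 61.9
time: 10.75
position: [0.6373, 0.2176, 0.142]
eef_rot: [0.001, -3.141, 0.0]
contact_force: [1.3, -1.5, 0.5]
grip_width: 0.0475
grasp_force: 61.9
time: 11.05
position: [0.6365, 0.2151, 0.1422]
eef_rot: [-0.0, -3.141, 0.0]
contact_force: [-0.2, -0.6, -0.6]
grip_width: 0.0477
grasp_force: 61.9
```

View pics/c6.png

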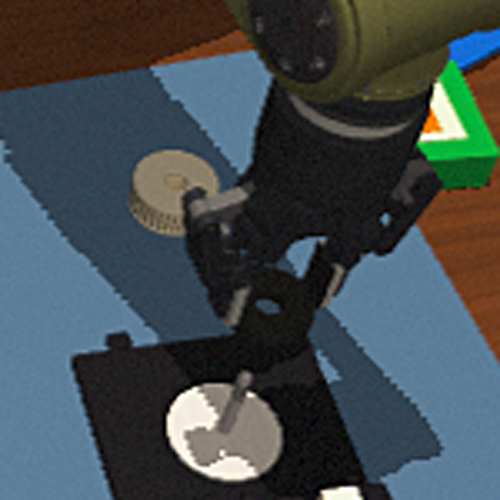

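Seal is held flat, with its bore at crop (270,305) and the stud tip at (245,373). I'll compare both in the same camera.

Run:
```python
from h import *
s=load('scene4')
print(world(s,365+270/3.333,150+303/3.333,.1475), world(s,365+245/3.333,150+375/3.333,.075))
# seal outline extents at crop: 237..315? , y 265..352
```

```text
[0.63908109 0.213579   0.1475    ] [0.63895726 0.21560335 0.075     ]
```

```bash
python3 -m pendant '[[0,0,0.04,0],[0,0,0.025,0],[0,0,0,0],[0,0,0.02,0],[0,0,0,0]]';  python3 -m pendant '[[0,0,0.015,0],[0,0,0.015,0],[0,0,0,0],[0,0,0,0]]'
```

```text
time: 11.6
position: [0.6364, 0.2152, 0.057]
eef_rot: [-0.001, -3.14, 0.001]
contact_force: [0.0, 0.1, -2.2]
grip_width: 0.0472
grasp_force: 61.9
time: 12.0
position: [0.6368, 0.2159, 0.0271]
eef_rot: [0.0, -3.141, 0.0]
contact_force: [-0.1, -0.6, 0.3]
grip_width: 0.0476
grasp_force: 61.9
```

```bash
python3 -m pendant '[[0,0,0.006,0],[0,0,0,0],[0,0,0,0]]';  python3 -m pendant '[[0,0,0.003,0],[0,0,0,0],[0,0,0,0]]'
```

```text
time: 12.3
position: [0.6369, 0.2159, 0.0214]
eef_rot: [-0.0, 3.142, -0.0]
contact_force: [0.9, -0.4, -0.5]
grip_width: 0.0473
grasp_force: 61.9
time: 12.6
position: [0.6369, 0.2159, 0.0183]
eef_rot: [0.0, -3.142, 0.0]
contact_force: [-0.7, -0.7, -0.4]
grip_width: 0.0474
grasp_force: 62.0
```

```bash
python3 -m pendant '[[0,0,0.001,0],[0,0,0,0]]';  python3 -m pendant '[[0,0,0,0],[0,0,0,0],[0,0,-0.005,0],[0,0,-0.02,0],[0,0,-0.03,0]]' 0.072; python3 -m pendant '[[0,0,-0.04,0],[0,0,-0.03,0],[0.036,0.008,0,0],[0.04,0.008,0,0],[0.04,0.008,0,0]]'; python3 -m pendant '[[0.04,0.008,0,0],[0.037,0.008,0,0],[0,0,0,0],[0,0,0,0]]'
python3 - <<'E'
from h import *
s=snap('top','top5.png');snap('scene','scene5.png')
o=[]
for n,u,v in(('top5',233,186),('scene5',434,275)):
    s=load(n);h=35;o.append(cv2.resize(s['color'][v-h:v+h,u-h:u+h,::-1],(400,400),interpolation=cv2.INTER_CUBIC))
cv2.imwrite('pics/c7.png',np.hstack(o))
E
```

```text
time: 12.8
position: [0.6369, 0.216, 0.0182]
eef_rot: [-0.0, 3.142, 0.0]
contact_force: [-5.8, -1.0, 8.9]
grip_width: 0.0479
grasp_force: 63.1
time: 13.3
position: [0.636, 0.2157, 0.0714]
eef_rot: [0.0, -3.138, 0.001]
contact_force: [0.3, -0.2, 0.7]
grip_width: 0.0722
grasp_force: 0.0
time: 13.8
position: [0.5194, 0.2399, 0.1425]
eef_rot: [0.0, 3.141, 0.0]
contact_force: [1.1, 1.3, 0.0]
grip_width: 0.0721
grasp_force: 0.0
time: 14.2
position: [0.4439, 0.2562, 0.143]
eef_rot: [-0.002, 3.14, 0.001]
contact_force: [0.3, -0.1, 0.3]
grip_width: 0.0723
grasp_force: 0.0
```

View pics/c7.png

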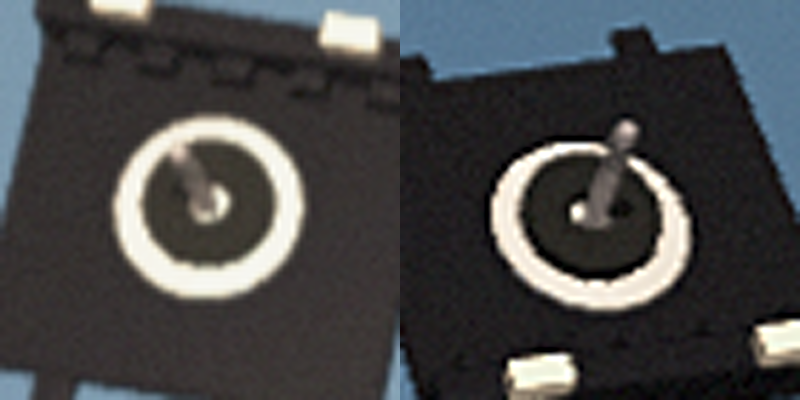

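Seal is flat on the seat around the stud. Now the new filter.

```bash
python3 -m pendant '[[0,0,0.04,0],[0,0,0.04,0],[0,0,0.04,0],[0,0,0.016,0],[0,0,0,0]]' 0.076; python3 -m pendant '[[0,0,0,0],[0,0,0,0],[0,0,0,0],[0,0,0,0],[0,0,0,0]]' 0.05; python3 -m pendant '[[0,0,-0.01,0],[0,0,-0.04,0],[0,0,-0.05,0],[0,0,-0.04,0],[0,0,0,0]]'; python3 -m pendant '[[-0.039,-0.008,0,0],[-0.039,-0.008,0,0],[-0.039,-0.008,0,0],[-0.038,-0.008,0,0],[-0.038,-0.008,0,0]]';python3 -m pendant '[[0,0,0,0],[0,0,0,0],[0,0,0,0]]'
python3 - <<'E'
from h import *
s=snap('scene','scene6.png');u,v,h=440,225,75
cv2.imwrite('pics/c8.png',cv2.resize(s['color'][v-h:v+h,u-h:u+h,::-1],(500,500),interpolation=cv2.INTER_CUBIC))
E
```

```text
time: 14.8
position: [0.4434, 0.2549, 0.0038]
eef_rot: [-0.001, -3.138, 0.003]
contact_force: [0.5, 0.1, 0.7]
grip_width: 0.0762
grasp_force: 0.0
time: 15.3
position: [0.445, 0.2562, 0.0079]
eef_rot: [-0.0, 3.139, 0.002]
contact_force: [0.9, -2.6, 6.5]
grip_width: 0.0567
grasp_force: 64.4
time: 15.8
position: [0.4459, 0.257, 0.1528]
eef_rot: [-0.001, 3.133, 0.007]
contact_force: [0.4, -0.7, -1.8]
grip_width: 0.0568
grasp_force: 64.3
time: 16.3
position: [0.638, 0.2154, 0.1461]
eef_rot: [0.0, -3.141, 0.0]
contact_force: [0.8, 1.0, -0.4]
grip_width: 0.057
grasp_force: 64.3
time: 16.6
position: [0.6361, 0.2162, 0.1462]
eef_rot: [0.001, -3.141, 0.0]
contact_force: [0.4, -0.3, -0.1]
grip_width: 0.0564
grasp_force: 64.3
```

View pics/c8.png

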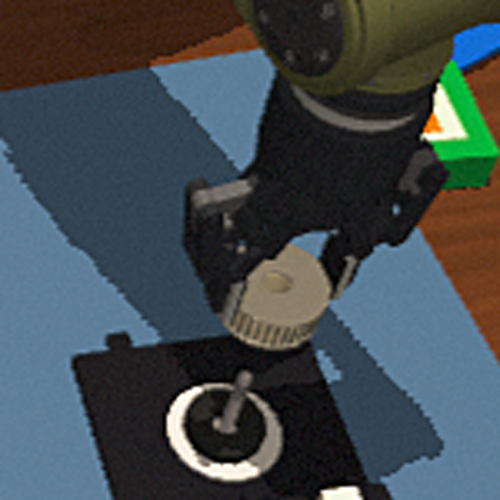

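Filter is held level, with its bore at crop (278,281). Check the alignment against the stud.

```bash
python3 - <<'E'
from h import *
s=load('scene6')
print(world(s,365+278/3.333,150+281/3.333,.166), world(s,365+245/3.333,150+375/3.333,.075))
E
python3 -m pendant '[[0,0,0.04,0],[0,0,0.015,0],[0,0,0,0],[0,0,0,0]]'
```

```text
[0.63786246 0.21424962 0.166     ] [0.63895726 0.21560335 0.075     ]
time: 17.05
position: [0.637, 0.2162, 0.0924]
eef_rot: [-0.001, 3.141, 0.0]
contact_force: [0.3, 0.2, 0.3]
grip_width: 0.0571
grasp_force: 64.3
```

```bash
python3 -m pendant '[[0,0,0.015,0],[0,0,0,0],[0,0,0.02,0],[0,0,0.015,0],[0,0,0,0]]'; python3 -m pendant '[[0,0,0.006,0],[0,0,0,0],[0,0,0,0]]'
```

```text
time: 17.55
position: [0.6357, 0.2156, 0.0388]
eef_rot: [0.0, -3.138, 0.002]
contact_force: [-0.4, 0.2, -0.9]
grip_width: 0.0566
grasp_force: 64.3
time: 17.85
position: [0.6371, 0.216, 0.0358]
eef_rot: [-0.0, 3.141, 0.0]
contact_force: [-0.0, -0.1, 0.4]
grip_width: 0.0567
grasp_force: 64.3
```

```bash
python3 -m pendant '[[0,0,0.003,0],[0,0,0,0],[0,0,0,0]]'; python3 -m pendant '[[0,0,0.002,0],[0,0,0,0],[0,0,0,0]]'
```

```text
time: 18.15
position: [0.6369, 0.2159, 0.0324]
eef_rot: [-0.0, 3.142, -0.0]
contact_force: [-0.6, -0.6, -1.2]
grip_width: 0.0567
grasp_force: 64.3
time: 18.45
position: [0.6371, 0.216, 0.0319]
eef_rot: [-0.0, 3.141, 0.0]
contact_force: [-8.0, -2.8, 12.7]
grip_width: 0.057
grasp_force: 65.5
```

```bash
python3 -m pendant '[[0,0,0,0],[0,0,0,0],[0,0,-0.005,0],[0,0,-0.02,0],[0,0,-0.04,0]]' 0.074; python3 -m pendant '[[0,0,-0.045,0],[0.0364,-0.026,0,0],[0.0364,-0.026,0,0],[0.0364,-0.026,0,0],[0.0364,-0.026,0,0]]'; python3 -m pendant '[[0.0364,-0.026,0,0],[0,0,0,0],[0,0,0,0]]' 0.06
python3 - <<'E'
from h import *
snap('top','top7.png');snap('scene','scene7.png')
o=[]
for n,u,v in(('top7',233,186),('scene7',434,265)):
    s=load(n);h=35;o.append(cv2.resize(s['color'][v-h:v+h,u-h:u+h,::-1],(400,400),interpolation=cv2.INTER_CUBIC))
cv2.imwrite('pics/c9.png',np.hstack(o))
E
```

```text
time: 18.95
position: [0.6355, 0.2155, 0.0932]
eef_rot: [0.0, -3.136, 0.002]
contact_force: [0.5, -0.5, 0.0]
grip_width: 0.074
grasp_force: 0.0
time: 19.45
position: [0.4897, 0.111, 0.1405]
eef_rot: [-0.001, 3.141, 0.0]
contact_force: [0.9, -0.1, 1.2]
grip_width: 0.074
grasp_force: 0.0
time: 19.75
position: [0.4552, 0.0857, 0.1411]
eef_rot: [0.001, 3.14, 0.0]
contact_force: [0.4, -0.1, 0.5]
grip_width: 0.0598
grasp_force: 0.0
```

View pics/c9.png

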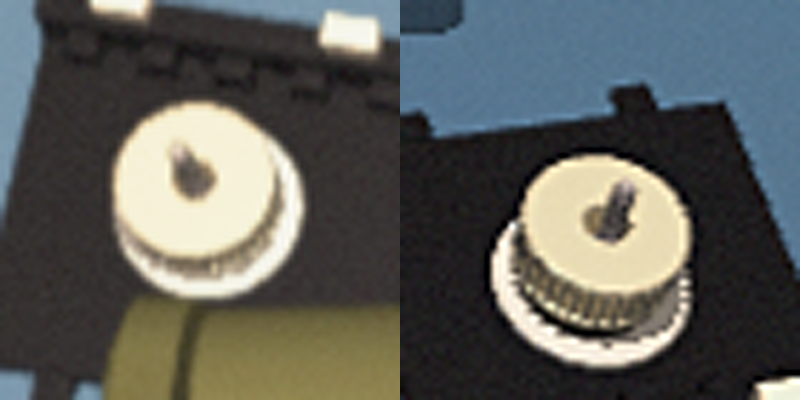

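New filter is seated flat over the stud. Now I grip the retainer by its hub.

```bash
python3 -m pendant '[[0,0,0.04,0],[0,0,0.04,0],[0,0,0.04,0],[0,0,0.014,0],[0,0,0,0]]' 0.054; python3 -m pendant '[[0,0,0.001,0],[0,0,0,0],[0,0,0,0]]'; python3 -m pendant '[[0,0,0,0],[0,0,0,0],[0,0,0,0],[0,0,0,0],[0,0,0,0]]' 0.02; python3 -m pendant '[[0,0,-0.01,0],[0,0,-0.04,0],[0,0,-0.05,0],[0,0,-0.05,0],[0,0,0,0]]'
```

```text
time: 20.35
position: [0.4543, 0.0863, 0.0041]
eef_rot: [0.001, -3.138, 0.001]
contact_force: [0.6, -0.5, 0.0]
grip_width: 0.0542
grasp_force: 0.0
time: 20.65
position: [0.4556, 0.0861, 0.0063]
eef_rot: [-0.001, 3.14, 0.0]
contact_force: [0.3, 0.6, 0.5]
grip_width: 0.0537
grasp_force: 0.0
time: 21.15
position: [0.4553, 0.086, 0.0062]
eef_rot: [0.0, 3.141, 0.0]
contact_force: [-5.0, 0.6, 12.9]
grip_width: 0.0265
grasp_force: 58.2
time: 21.65
position: [0.4573, 0.0862, 0.162]
eef_rot: [-0.0, 3.131, 0.002]
contact_force: [0.9, -0.1, -1.4]
grip_width: 0.0266
grasp_force: 59.3
```

```bash
python3 -m pendant '[[-0.0364,0.026,0,0],[-0.0364,0.026,0,0],[-0.0364,0.026,0,0],[-0.0364,0.026,0,0],[-0.0364,0.026,0,0]]' >/dev/null; python3 -m pendant '[[0,0,0,0],[0,0,0,0],[0,0,0,0]]'
python3 - <<'E'
from h import *
s=snap('scene','scene8.png');u,v,h=440,225,60
cv2.imwrite('pics/c10.png',cv2.resize(s['color'][v-h:v+h,u-h:u+h,::-1],(480,480),interpolation=cv2.INTER_CUBIC))
E
```

```text
time: 22.45
position: [0.6362, 0.2154, 0.1556]
eef_rot: [-0.0, -3.141, 0.0]
contact_force: [-0.0, 0.4, -0.8]
grip_width: 0.0265
grasp_force: 59.3
```

View pics/c10.png

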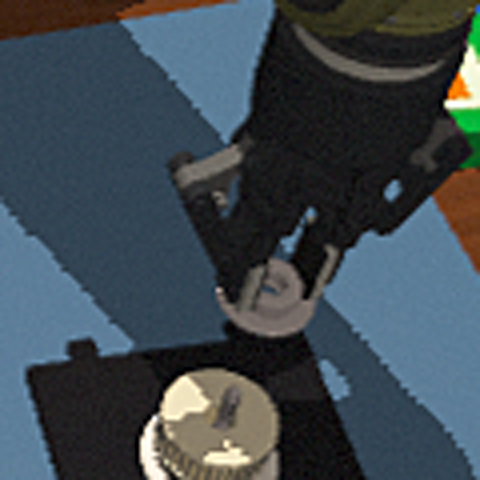

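```bash
python3 - <<'E'
from m import *
s=load('scene8')
print(world(s,380+273/4-.4,165+287/4-.4,.1636))
c=circ(s,.6387,.2145,.1536,.023);c2=circ(s,.6387,.2145,.1496,.023);print((c[:,0].min()-379.6)*4,(c[:,0].max()-379.6)*4,(c2[:,1].max()-164.6)*4)
print(np.array(pix(s,(.6387,.2145,.076)))*4-[379.6*4,164.6*4])
E
python3 -m pendant '[[-0.0005,0,0.04,0],[0,0,0.022,0],[0,0,0,0],[0,0,0,0]]'
```

```text
[0.64047769 0.21263274 0.1636    ]
220.50378 320.11304 341.32892
[233.80662274 390.5094824 ]
time: 22.9
position: [0.6375, 0.2156, 0.0948]
eef_rot: [0.0, 3.14, 0.0]
contact_force: [0.6, -0.2, -0.4]
grip_width: 0.0266
grasp_force: 59.3
```

```bash
python3 -m pendant '[[0.0005,0.0003,0.008,0],[0,0,0,0],[0,0,0,0]]'; python3 -m pendant '[[0,0,0.005,0],[0,0,0,0],[0,0,0,0]]';  python3 -m pendant '[[0,0,0.004,0],[0,0,0,0],[0,0,0,0]]'
```

```text
time: 23.2
position: [0.637, 0.2163, 0.0859]
eef_rot: [-0.0, 3.141, 0.0]
contact_force: [-0.1, -0.9, -0.3]
grip_width: 0.0266
grasp_force: 59.3
time: 23.5
position: [0.6368, 0.2162, 0.0801]
eef_rot: [0.0, -3.141, 0.0]
contact_force: [0.3, -0.2, -0.9]
grip_width: 0.0268
grasp_force: 59.3
time: 23.8
position: [0.6368, 0.2162, 0.0761]
eef_rot: [0.0, -3.141, 0.0]
contact_force: [-0.7, -0.3, -0.6]
grip_width: 0.0266
grasp_force: 59.3
```

Stud is in the bore (no force at 0.076). Going on down.

```bash
python3 -m pendant '[[0,0,0.008,0],[0,0,0.006,0],[0,0,0,0],[0,0,0,0]]'; python3 -m pendant '[[0,0,0.003,0],[0,0,0,0],[0,0,0,0]]';  python3 -m pendant '[[0,0,0.002,0],[0,0,0,0],[0,0,0,0]]'
```

```text
time: 24.2
position: [0.6368, 0.2162, 0.062]
eef_rot: [0.0, -3.141, 0.0]
contact_force: [0.3, 0.2, -1.0]
grip_width: 0.0264
grasp_force: 59.3
time: 24.5
position: [0.6369, 0.2162, 0.0593]
eef_rot: [0.0, -3.142, 0.0]
contact_force: [0.3, -0.6, -0.4]
grip_width: 0.0265
grasp_force: 59.3
time: 24.8
position: [0.6368, 0.2162, 0.0572]
eef_rot: [0.0, -3.141, 0.0]
contact_force: [0.6, 0.4, -0.8]
grip_width: 0.0269
grasp_force: 59.3
```

```bash
python3 -m pendant '[[0,0,0.0015,0],[0,0,0,0],[0,0,0,0]]';  python3 -m pendant '[[0,0,0.001,0],[0,0,0,0],[0,0,0,0]]'
```

```text
time: 25.1
position: [0.6371, 0.2163, 0.0564]
eef_rot: [-0.0, 3.141, 0.0]
contact_force: [-2.7, -0.1, 4.9]
grip_width: 0.0266
grasp_force: 60.0
time: 25.4
position: [0.6372, 0.2163, 0.0563]
eef_rot: [-0.0, 3.14, 0.001]
contact_force: [-5.6, -1.4, 12.6]
grip_width: 0.0268
grasp_force: 60.8
```

```bash
python3 -m pendant '[[0,0,0,0],[0,0,0,0],[0,0,-0.005,0],[0,0,-0.04,0],[0,0,-0.05,0]]' 0.05; python3 -m pendant '[[0.0181,-0.0434,0,0],[0.0181,-0.0434,0,0],[0.0181,-0.0434,0,0],[0.0181,-0.0434,0,0],[0.0181,-0.0434,0,0]]' >/dev/null; python3 -m pendant '[[0.0181,-0.0434,0,0],[0.0181,-0.0434,0,0],[0.0181,-0.0434,0,0],[0.0181,-0.0434,0,0],[0.0181,-0.0434,0,0]]'; python3 -m pendant '[[0,0,0,0],[0,0,0,0],[0,0,0,0]]'
python3 - <<'E'
from h import *
snap('top','top9.png');snap('scene','scene9.png')
o=[]
for n,u,v in(('top9',233,186),('scene9',434,265)):
    s=load(n);h=35;o.append(cv2.resize(s['color'][v-h:v+h,u-h:u+h,::-1],(400,400),interpolation=cv2.INTER_CUBIC))
cv2.imwrite('pics/c11.png',np.hstack(o))
E
```

```text
time: 25.9
position: [0.6359, 0.2159, 0.1489]
eef_rot: [0.0, -3.137, 0.002]
contact_force: [-0.2, 0.0, 0.8]
grip_width: 0.0496
grasp_force: 0.0
time: 26.9
position: [0.455, -0.2194, 0.1502]
eef_rot: [-0.0, 3.141, -0.0]
contact_force: [1.9, 0.7, 0.7]
grip_width: 0.05
grasp_force: 0.0
time: 27.2
position: [0.4563, -0.217, 0.1499]
eef_rot: [-0.001, 3.141, 0.0]
contact_force: [-0.5, 0.9, -0.2]
grip_width: 0.0498
grasp_force: 0.0
```

View pics/c11.png

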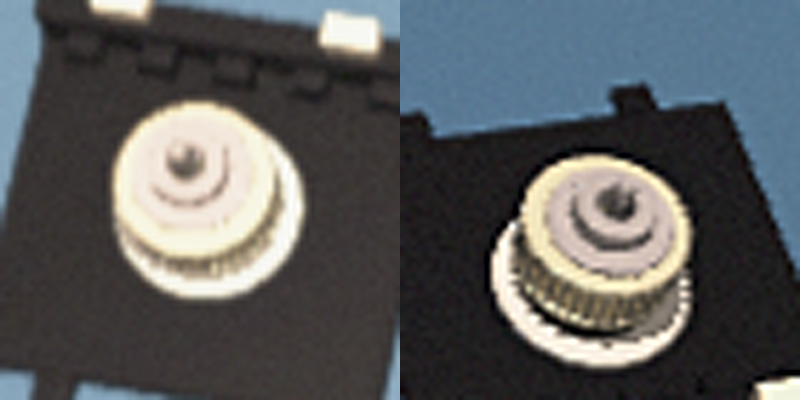

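Retainer is flat, hub up, stud through. Now the black knob.

```bash
python3 -m pendant '[[0,0,0.04,0],[0,0,0.04,0],[0,0,0.04,0],[0,0,0.023,0],[0,0,0,0]]'; python3 -m pendant '[[0,0,0,0],[0,0,0,0],[0,0,0,0],[0,0,0,0],[0,0,0,0]]' 0.024; python3 -m pendant '[[0,0,-0.01,0],[0,0,-0.04,0],[0,0,-0.05,0],[0,0,-0.05,0],[0,0,0,0]]';python3 -m pendant '[[0,0,0,0],[0,0,0,0]]'
```

```text
time: 27.8
position: [0.4548, -0.2161, 0.0041]
eef_rot: [0.003, -3.137, -0.004]
contact_force: [-0.0, -0.1, 0.5]
grip_width: 0.0499
grasp_force: 0.0
time: 28.3
position: [0.4567, -0.2181, 0.0081]
eef_rot: [-0.0, 3.139, -0.002]
contact_force: [-1.2, 2.6, 8.1]
grip_width: 0.0317
grasp_force: 60.2
time: 28.8
position: [0.4581, -0.219, 0.1642]
eef_rot: [-0.0, 3.132, -0.009]
contact_force: [0.4, 0.4, -0.9]
grip_width: 0.032
grasp_force: 59.6
time: 29.0
position: [0.4555, -0.2176, 0.1562]
eef_rot: [0.0, -3.14, -0.001]
contact_force: [0.1, 1.2, -1.1]
grip_width: 0.0323
grasp_force: 59.6
```

```bash
python3 -m pendant '[[-0.018,0.0434,0,0],[-0.018,0.0434,0,0],[-0.018,0.0434,0,0],[-0.018,0.0434,0,0],[-0.018,0.0434,0,0]]' >/dev/null; python3 -m pendant '[[-0.018,0.0434,0,0],[-0.018,0.0434,0,0],[-0.018,0.0434,0,0],[-0.018,0.0434,0,0],[-0.018,0.0434,0,0]]' >/dev/null; python3 -m pendant '[[0,0,0.04,0],[0,0,0.02,0],[0,0,0,0],[0,0,0,0],[0,0,0,0]]'
python3 - <<'E'
from h import *
s=snap('scene','scene10.png');u,v,h=440,245,50
cv2.imwrite('pics/c12.png',cv2.resize(s['color'][v-h:v+h,u-h:u+h,::-1],(500,500),interpolation=cv2.INTER_CUBIC))
E
```

```text
time: 30.5
position: [0.6364, 0.2161, 0.0982]
eef_rot: [0.0, 3.14, 0.001]
contact_force: [0.1, 0.8, 0.8]
grip_width: 0.032
grasp_force: 59.7
```

View pics/c12.png

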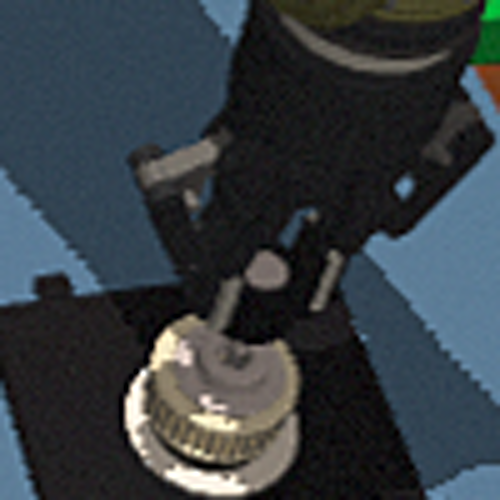

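Knob is held upright, cap at crop (268,270), just above the stud.

```bash
python3 - <<'E'
from h import *
s=load('scene10'); print(world(s,443.2,248.6,.119))
E
python3 -m pendant '[[0,0,0.01,0],[0,0,0,0],[0,0,0,0]]'; python3 -m pendant '[[0,0,0.004,0],[0,0,0,0],[0,0,0,0]]';  python3 -m pendant '[[0,0,0.004,0],[0,0,0,0],[0,0,0,0]]'
```

```text
[0.63664072 0.21589938 0.119     ]
time: 30.85
position: [0.6357, 0.2162, 0.0866]
eef_rot: [0.0, -3.141, 0.0]
contact_force: [-0.5, -0.6, -0.4]
grip_width: 0.032
grasp_force: 59.7
time: 31.15
position: [0.6358, 0.2162, 0.0827]
eef_rot: [0.0, -3.141, 0.0]
contact_force: [-0.1, -1.2, -1.1]
grip_width: 0.0322
grasp_force: 59.7
time: 31.45
position: [0.6359, 0.2163, 0.0786]
eef_rot: [-0.0, 3.141, 0.0]
contact_force: [1.8, 1.3, -2.3]
grip_width: 0.032
grasp_force: 59.6
```

```bash
python3 -m pendant '[[-0.0007,0,0.003,0],[0,0,0,0],[0,0,0,0]]'; python3 -m pendant '[[0,0,0.002,0],[0,0,0,0],[0,0,0,0]]';  python3 -m pendant '[[0,0,0.002,0],[0,0,0,0],[0,0,0,0]]'
```

```text
time: 31.75
position: [0.6365, 0.2162, 0.0756]
eef_rot: [0.0, -3.141, 0.0]
contact_force: [-0.3, 1.1, -0.1]
grip_width: 0.0319
grasp_force: 59.7
time: 32.05
position: [0.6365, 0.2162, 0.0737]
eef_rot: [0.0, -3.141, 0.0]
contact_force: [-0.3, -0.1, -0.5]
grip_width: 0.0321
grasp_force: 59.7
time: 32.35
position: [0.6368, 0.2163, 0.0722]
eef_rot: [-0.0, 3.141, 0.0]
contact_force: [0.7, -0.3, 3.2]
grip_width: 0.032
grasp_force: 60.0
```

Seated on the hub at the expected height. Release, back off, and check.

```bash
python3 -m pendant '[[0,0,0.0005,0],[0,0,0,0]]'; python3 -m pendant '[[0,0,0,0],[0,0,0,0],[0,0,-0.005,0],[0,0,-0.03,0],[0,0,-0.04,0]]' 0.055; python3 -m pendant '[[0,0,-0.04,0],[0.04,-0.02,0,0],[0.04,-0.02,0,0],[0.04,-0.02,0,0],[0.03,-0.02,0,0]]'; python3 -m pendant '[[0,0,0,0],[0,0,0,0],[0,0,0,0],[0,0,0,0],[0,0,0,0]]'
python3 - <<'E'
from h import *
snap('top','top11.png');snap('scene','scene11.png')
o=[]
for n,u,v,h in(('top11',233,186,35),('scene11',434,260,35)):
    s=load(n);o.append(cv2.resize(s['color'][v-h:v+h,u-h:u+h,::-1],(300,300),interpolation=cv2.INTER_CUBIC))
s=load('scene11')['color'][:,:,::-1]
cv2.imwrite('pics/c13.png',np.vstack([np.hstack(o),cv2.resize(s[190:360,80:420],(600,300))]))
E
```

```text
time: 32.55
position: [0.6369, 0.2163, 0.0721]
eef_rot: [-0.0, 3.141, 0.0]
contact_force: [-1.4, -0.8, 6.1]
grip_width: 0.0315
grasp_force: 60.4
time: 33.05
position: [0.6357, 0.216, 0.1454]
eef_rot: [0.0, -3.138, 0.002]
contact_force: [0.3, 0.0, -0.6]
grip_width: 0.0552
grasp_force: 0.0
time: 33.55
position: [0.4844, 0.1356, 0.1865]
eef_rot: [0.001, -3.142, 0.0]
contact_force: [1.1, -0.5, -0.0]
grip_width: 0.0551
grasp_force: 0.0
time: 34.05
position: [0.487, 0.1365, 0.186]
eef_rot: [0.001, -3.141, 0.0]
contact_force: [-0.3, -0.3, -1.1]
grip_width: 0.0547
grasp_force: 0.0
```

View pics/c13.png

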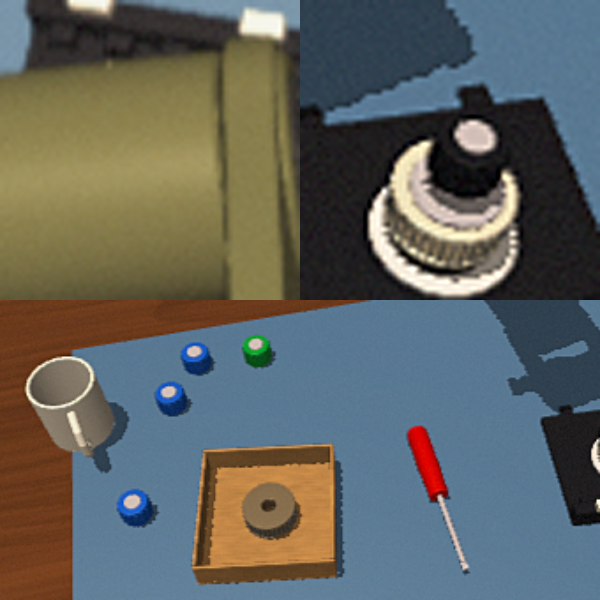

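The knob sits upright on the retainer with the stack level, the old filter lies flat in the carton, and the mug and screwdriver look undisturbed. Handing in.

```bash
python3 -c "
from workcell import r
print(r.close_job())"
```

```text
the job is handed in; nothing more can be done
None
```

The job is handed in, with no verdict shown: the old filter lies flat in the carton, and the seal, new filter, retainer (hub up) and black knob are stacked on the stud, done by about 34 s; I moved nothing else, though the card box was not in the final picture.

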